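Unscrew the lid of the storage jar in the jar rest

ROBOT

A 6-joint arm with a two-finger parallel gripper is mounted at the origin on a cart in front of the work surface, level with it; the furniture and walls round the work are solid. World frame = base frame: x ahead of the robot, y to its left, z up, the work surface at z = 0. Lengths are in m, angles in rad, forces in N, time in s.
With the tool pointing down it reaches from about 0.4 to 0.825 m from the base axis. Payload 7 kg.
Tool frame: the origin (TCP) lies between the finger pads; the fingertips stand ahead of it and the grasp point (between the pads) lies 8 mm behind it (arm.tip_extent is the z of the fingertips in the tool frame, in m); z points along the fingers, y is the line along which they close (so a half turn about z gives the same grasp; the last joint's range is limited). The gripper opens to 88 mm and grips with 3 to 60 N. Pads are 19 mm wide; open, the fingers measure 130 mm over their backs; the gripper's body (78 mm by 193 mm) begins 47 mm behind the grasp point.
Start: joints at [-0.938, 0.359, 0.012, 0, -1.224, -0.288], TCP at [0.228, -0.635, 0.238] pointing down, gripper open.
Joint ranges: [-3.07, 3.07], [-1.43, 2.12], [-1.02, 1.25], [-3.03, 1.67], [-3.05, -0], [-3.03, 3.03]. Speed limits (rad/s): [2.39, 2.39, 3.01, 3.14, 3.14, 3.14].

INTERFACE

Orientations are given as a unit quaternion [w, x, y, z].
In Python, from workcell import arm gives the robot as it stands.
- The arm moves only by the shell command python3 -m pendant 'ROWS' [FORCE]. ROWS is JSON, a list of rows, each a list of 3 entries, a list of its own where there are three numbers: the finger opening in mm, from 0 to 87.6, then the shift along the tool's x, y, z in mm, then the turn, a rotation vector about the tool's x, y, z in rad. In form: [[fingers, [x, y, z], [wx, wy, wz]], ...]. A call has exactly 8 rows; each row shifts and turns the commanded pose from where the row before left it, along the tool's axes as they then stand; what a row does not reach is not made up. A row lasts 1/10 s, in which the tool goes at most 50 mm and 8.59 degrees, less where a joint would pass 70% of its speed; a pose out of reach is approached as far as the arm can. A call is refused whole if a number of a shift passes 50 or a number of a turn 0.15, either way. A call with a gripper value outside its range is refused whole. The fingers move at their own pace and stop on an object; FORCE is the grip in N (left out, the last holds). Time passes only in rows, so rows that do not move let the fingers close, or fill a call up. It gives the time, the measured TCP pose, the force, the opening and the grip force at its end, in the units of the state.
- arm.get_obs(): the state, without advancing time (a new reading comes with each control period).
- arm.capture(name): name is "scene" or "top"; returns the picture (480x640x3 uint8, red, green, blue); there is no depth.
- arm.calibration(name): a dict with "fx", "fy", "cx", "cy" (pixels), "rvec" (rotation vector, rad) and "tvec" (3), from world to camera coordinates, as OpenCV has them. Camera axes: x right, y down, z forward; pixel columns grow to the right and rows downward; lengths in m; the calibration is good to about 2 mm. A picture is of the moment at which its call begins. calibration takes no time and is no camera call.
- arm.sign_off(): hands the job in; it is judged then, once.
The state is a dict: "t": time; "joint_pos": joint angles; "joint_vel": joint speeds; "joint_torque": joint torques, N m; "tcp_pos": TCP position; "eef_rot": TCP orientation; "ft_force": force on the tool from outside, world axes, zero at the start; "ft_torque": the same for the moment, N m; "width": finger opening in m; "gripper_force": force on a finger pad.
Only numpy, scipy, OpenCV 4.12 (cv2) and the standard library are available. Lean on these libraries where they do the work, as an engineer would, in place of code of your own. Each camera call takes 0.05 s, during which the arm holds its last target. There are 200 camera calls.

TASK

Stand the square glass storage jar upright in the wooden jar rest, between its two cheeks, so that it cannot turn, and let go of it. Then unscrew its metal lid counter-clockwise, regripping as often as needed until it lifts free, and set the lid down (do not drop it) right way up in the middle of the plate. Leave the jar standing in the rest and the other things on the table where they are.

Things in the scene. Friction and masses are not known exactly. Their poses are not given: they have to be found in the camera images.
- jar: loose empty clear glass jar, 0.45 kg: body 60 x 60 mm square seen from above, 62 mm high, flats facing its x and y axes, then a round neck; 96 mm high with the lid on. Origin: centre of its underside, z up. The only square jar: two round jars stand nearby and the three may swap places. Loose on the table it turns along with its lid.
- lid: loose round plain metal screw lid on the jar, 55 mm diameter, 28 mm high, ribbed side, 0.07 kg. Origin: centre of its lower edge, z up; closed, it lies about 68 mm above the jar's underside, 6 mm over the jar's shoulder. Its yaw relative to the jar is 0 to 0.17 rad closed and grows as it unscrews (counter-clockwise from above). A sprung seal makes it stiff at first (about 0.2 N m), then loose.
- rest: fixed wooden jar rest: base board 104 (x) x 100 (y) mm, top at z = 8 mm, where the jar stands; two upright cheeks along its x axis, 80 mm long, 14 mm thick, up to z = 36 mm, inner faces 66 mm apart (y = +33 and -33 mm); open above and at both x ends, which leaves room for fingers. Origin: centre of its underside, z up. The jar fits in any quarter turn, 3 mm spare each side.
- plate: loose white side plate with a small rim pattern, 190 mm diameter, rim 18 mm high; its flat middle, 130 mm across, is 8 mm above the table. Origin: centre of its underside, z up.
- honey_jar: bystander: round jar with black lid, 61 mm diameter, 86 mm high. Origin: centre of its underside.
- jam_jar: bystander: round jar with red lid, 66 mm diameter, 100 mm high. Origin: centre of its underside.
- salt_shaker: bystander: salt shaker, 44 mm diameter, 90 mm high. Origin: centre of its underside.
- mug: bystander: two-tone mug, 86 mm diameter with a handle, 99 mm high, at the far right. Origin: centre of its underside.
- lid_top (a point): centre of the lid's flat top, 28 mm above its lower edge. The lid is free once its yaw relative to the jar passes about 2.0 rad and meets a firm stop at about 2.75 rad; in between it lifts straight off. Turning need not raise it (it has up to 6 mm of play; its seal lifts it 2 to 3 mm); before it is free, pulling up lifts the jar too.
Mind the look-alikes: they are no part of the job. Leave any orange or yellow look-alike of the jar alone.

How it is judged:
On the way, in this order (a step that is already met when the one before it is completed fails the run):
1. the jar, lid on, stands upright between the cheeks of the rest, let go (horizontal distance between jar and rest below 0.025 m and z of jar in the frame of rest below 0.012 m and angle between jar's own z axis and vertical below 0.1 rad and z of lid in the frame of jar below 0.08 m and horizontal distance between lid and jar below 0.01 m and contact force between the fingers and jar below 0.1 N), for 0.2 s.
2. the lid is off and above the jar, which still stands in the rest (z of lid in the frame of jar above 0.1 m and horizontal distance between jar and rest below 0.03 m and z of jar in the frame of rest below 0.012 m), for 0.1 s.
At the end, for the whole second after the job is handed in: The lid lies right way up (within 0.15 rad) and at rest on the plate, its centre within 50 mm of the plate's; the open jar stands upright (within 0.1 rad) and at rest on the base of the rest between the cheeks, its centre within 30 mm of the rest's (horizontal distance between lid and plate below 0.05 m and contact force between lid and plate above 0.1 N and height (world z) of lid below 0.02 m and angle between lid's own z axis and vertical below 0.15 rad and linear speed of each of lid, jar below 0.02 m/s and horizontal distance between jar and rest below 0.03 m and z of jar in the frame of rest below 0.012 m and angle between jar's own z axis and vertical below 0.1 rad); the robot touches nothing.
It fails at once if the lid is dropped (touching nothing more than 50 mm over the plate, clear of the jar) (z of lid in the frame of plate above 0.05 m and contact force between lid and anything else below 0.001 N and distance between lid and jar above 0.12 m).
It fails at once if the jar is tipped over (angle between jar's own z axis and vertical above 0.6 rad).
It fails at once if another thing on the table is moved by more than 40 mm (distance of any of honey_jar, jam_jar, salt_shaker, mug from where it was at the start of the episode above 0.04 m or distance of plate from where it was at the start of the episode above 0.06 m).
It also fails if it takes over 64 s, if anything falls off the work surface, if the arm or the gripper's body presses on something with over 40 N, if the wrist force passes 120 N, or if a joint passes its speed limit or range.

## Working session

There is one attempt and no reset: what is moved stays moved. The work goes in short steps, Python scripts to look and compute and a shell command to move; the robot and the scene stay as the last step left them, time stands still between calls to the robot, and variables do not carry over. Pictures are saved under pics/ and viewed, at most 13 in all, crops included, and the job is handed in when it is done.

```bash
mkdir -p pics; cat > h.py <<'E'
import numpy as np, cv2
from workcell import arm
def cal(n):
    c=arm.calibration(n);K=np.array([[c['fx'],0,c['cx']],[0,c['fy'],c['cy']],[0,0,1.]])
    R=cv2.Rodrigues(np.array(c['rvec'],float))[0];return K,R,np.array(c['tvec'],float)
def ray(n,uv,z):
    K,R,t=cal(n);o=-R.T@t;d=R.T@np.linalg.solve(K,[uv[0],uv[1],1.]);return o+d*(z-o[2])/d[2]
def proj(n,p):
    K,R,t=cal(n);q=K@(R@np.array(p,float)+t);return q[:2]/q[2]
def snap(n,f):
    im=arm.capture(n);cv2.imwrite('pics/'+f,cv2.cvtColor(im,cv2.COLOR_RGB2BGR));return im
E
python3 - <<'E'
from h import *
for n in('scene','top'):
    snap(n,n+'0.png');K,R,t=cal(n);print(n,K[0,0],-R.T@t,R[2])
o=arm.get_obs();print(o,arm.tip_extent)
E
```

```text
scene 548.9514183166687 [-0.56424858 -0.73688005  0.67132522] [ 0.77386455  0.46805696 -0.4266806 ]
top 529.1954403261642 [ 0.43087171 -0.07511281  1.52340294] [ 0.05336154 -0.00202265 -0.99857321]
{'t': 0.1, 'joint_pos': array([-9.37923516e-01,  3.59319915e-01,  1.11578020e-02, -3.34892349e-04,
       -1.22410832e+00, -2.88062559e-01]), 'joint_vel': array([-0.00099193, -0.00046442,  0.00193327,  0.00149934, -0.00103514,
        0.00083936]), 'joint_torque': array([-1.31485551e-03, -5.84161663e+01,  2.93751633e+01,  7.01538295e+00,
        1.01788758e-02, -6.07970378e-05]), 'tcp_pos': array([ 0.22797789, -0.63488296,  0.2367118 ]), 'eef_rot': array([-1.86478305e-04, -1.71496097e-01,  9.85184511e-01,  7.30245969e-04]), 'ft_force': array([0.80006276, 0.28160194, 0.21183981]), 'ft_torque': array([0.00891306, 0.00143339, 0.00943213]), 'gripper_force': 0.0, 'width': 0.08768782886917467} 0.011
```

View pics/scene0.png

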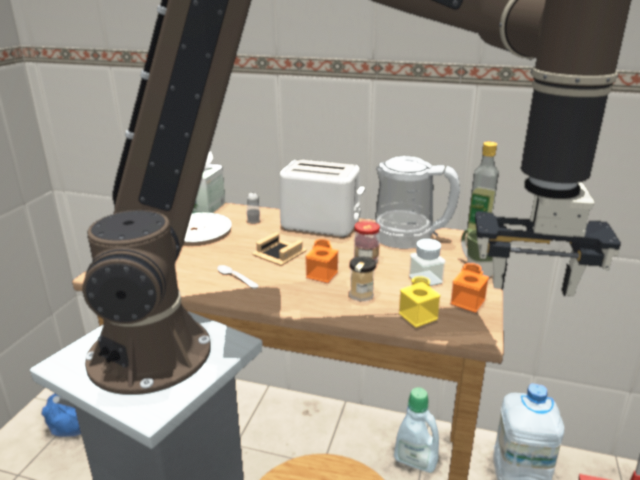

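View pics/top0.png

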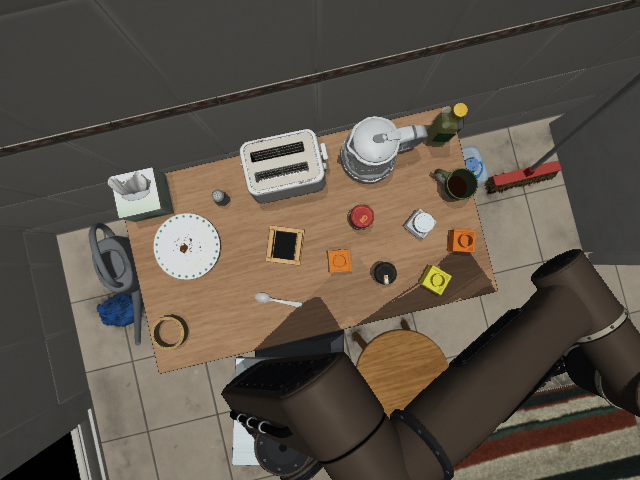

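The scene shows the square jar with its lid at about (427,260), the rest at (278,250) and the plate at (203,228). In the top view they are at (421,222), (286,245) and (187,246). The orange and yellow squares are look-alikes.

```bash
python3 - <<'E'
from h import *
im=cv2.imread('pics/top0.png')
a=cv2.resize(im[195:255,390:450],(480,480),interpolation=cv2.INTER_CUBIC);b=cv2.resize(im[215:275,255:315],(480,480)[::1],interpolation=cv2.INTER_CUBIC)
cv2.imwrite('pics/crop0.png',cv2.resize(np.hstack([a,b]),(800,400)))
hsv=cv2.cvtColor(im,cv2.COLOR_BGR2HSV)
def comps(m,lo,hi,roi,z,name):
    x0,y0,x1,y1=roi;k=np.zeros_like(m);k[y0:y1,x0:x1]=m[y0:y1,x0:x1]
    for c in cv2.findContours(k,cv2.RETR_EXTERNAL,cv2.CHAIN_APPROX_NONE)[0]:
        A=cv2.contourArea(c)
        if lo<A<hi:
            r=cv2.minAreaRect(c);P=np.array([ray('top',p,z)[:2] for p in cv2.boxPoints(r)])
            print(name,A,np.round(r[0],1),np.round(P.mean(0),4),'sides',np.round([np.linalg.norm(P[1]-P[0]),np.linalg.norm(P[2]-P[1])],4),'yaw',np.round(np.arctan2(*(P[1]-P[0])[::-1]),3))
low=(hsv[...,1]<70).astype(np.uint8)*255
br=((hsv[...,1]<60)&(hsv[...,2]>150)).astype(np.uint8)*255
comps(low,50,3000,(395,197,445,247),.062,'jarlow')
comps(br,50,3000,(395,197,445,247),.096,'lid')
comps(br,1000,9000,(140,200,230,290),.018,'plate')
dark=(hsv[...,2]<70).astype(np.uint8)*255
comps(dark,200,3000,(260,220,312,272),.008,'dark')
wood=((hsv[...,2]>190)&(hsv[...,1]>60)&(hsv[...,1]<150)).astype(np.uint8)*255
comps(wood,100,4000,(255,215,315,275),.02,'wood')
E
```

```text
jarlow 553.5 [420.1 223.6] [ 0.5412 -0.3507] sides [0.0728 0.0664] yaw -0.652
lid 451.0 [421.8 222.9] [ 0.5408 -0.3488] sides [0.0622 0.0603] yaw -0.652
plate 3376.0 [186. 246.] [0.463  0.3056] sides [0.188  0.1866] yaw -0.749
dark 538.0 [283.4 244.8] [0.4739 0.0297] sides [0.0774 0.0655] yaw -0.093
```

View pics/crop0.png

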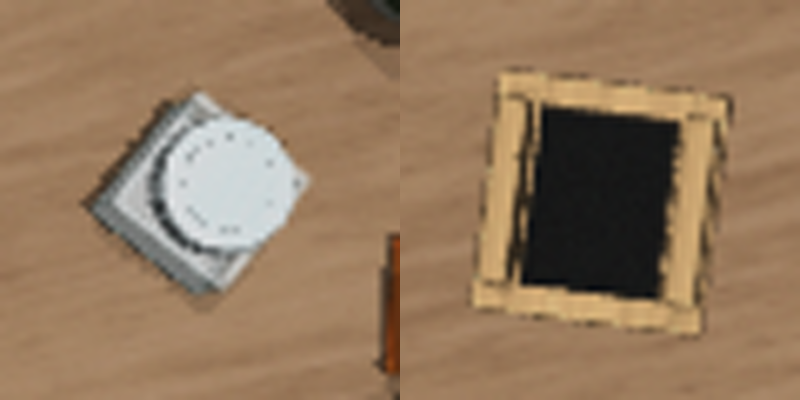

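The crop shows the clear square jar under a white lid circle centred at about (230,184). Its shoulder corners are at (203,92), (308,182) and (222,292). The rest's outer corners are at (500,72), (733,95), (703,335) and (473,308), with cheeks left and right, so its x axis runs along the image vertical.

```bash
python3 - <<'E'
from h import *
s=60/400
J=[ray('top',(390+(u+.5)*s-.5,195+(v+.5)*s-.5),.062) for u,v in((203,92),(308,182),(222,292))]
J=np.array(J)[:,:2];c=(J[0]+J[2])/2
print('jar',c,np.linalg.norm(np.diff(J,axis=0),axis=1),[np.degrees(np.arctan2(*d[::-1])) for d in np.diff(J,axis=0)])
print('lid',ray('top',(390+230*s,195+184*s),.096))
R=np.array([ray('top',(255+(u-400+.5)*s-.5,215+(v+.5)*s-.5),.008)[:2] for u,v in((500,72),(733,95),(703,335),(473,308))])
D=np.roll(R,-1,0)-R
print('rest',R.mean(0),np.linalg.norm(D,axis=1),np.degrees(np.arctan2(D[:,1],D[:,0])))
o=arm.get_obs();from scipy.spatial.transform import Rotation as Ro
print(Ro.from_quat(np.roll(o['eef_rot'],-1)).as_matrix().round(3))
# scene check of jar: lid mask
im=cv2.imread('pics/scene0.png');print('proj lid top in scene',proj('scene',[.541,-.352,.096]),'rest',proj('scene',[.474,.024,.008]))
cv2.imwrite('pics/crop1.png',cv2.resize(im[220:300,380:500],(720,480),interpolation=cv2.INTER_CUBIC))
E
```

```text
jar [ 0.54196843 -0.35432272] [0.05729629 0.05836536] [np.float64(-129.39010358587024), np.float64(143.1612525371811)]
lid [ 0.54164741 -0.35605338  0.096     ]
rest [0.47361422 0.02539559] [0.10075777 0.10385306 0.09930535 0.10201091] [-94.10135092 174.51869747  84.85009804  -4.68098451]
[[-0.941 -0.338 -0.001]
 [-0.338  0.941  0.001]
 [ 0.     0.002 -1.   ]]
proj lid top in scene [427.60435251 243.55155021] rest [280.32956531 250.04452242]
```

View pics/crop1.png

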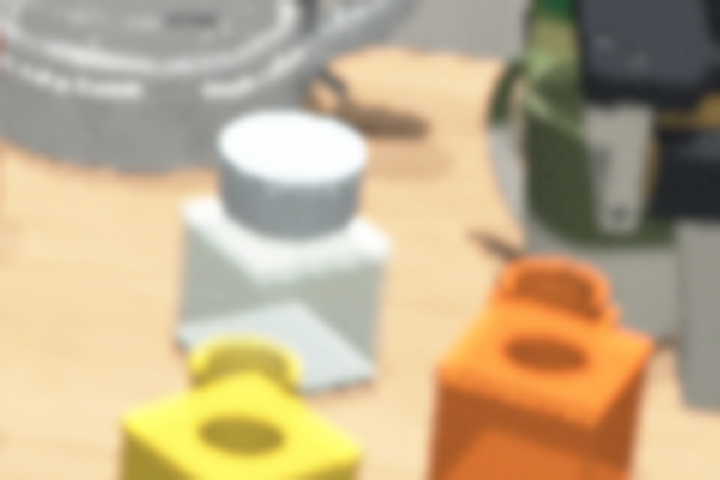

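```bash
cat >> h.py <<'E'
from scipy.spatial.transform import Rotation as Ro
def to(p,yaw):
    "shift (mm, tool axes now) and CCW yaw (rad) left to reach p with tool-y at yaw deg (mod 180)"
    o=arm.get_obs();R=Ro.from_quat(np.roll(o['eef_rot'],-1)).as_matrix()
    d=np.degrees(np.arctan2(R[1,1],R[0,1]));e=(yaw-d+90)%180-90
    print('t',round(o['t'],2),'tcp',o['tcp_pos'].round(4),'yaw',d.round(2),'shift',(R.T@(np.array(p)-o['tcp_pos'])*1000).round(1),'wz',np.radians(-e).round(3),'tilt',R[:2,2].round(4),'q6',o['joint_pos'][5].round(2),'w',round(o['width'],4),'gf',round(o['gripper_force'],1),'F',o['ft_force'].round(1))
E
python3 -m pendant '[[87.6,[-39,16,0],[0,0,0]],[87.6,[-39,16,0],[0,0,0]],[87.6,[-39,16,0],[0,0,0]],[87.6,[-39,16,0],[0,0,0]],[87.6,[-39,16,0],[0,0,0]],[87.6,[-39,16,0],[0,0,0]],[87.6,[-39,16,0],[0,0,0]],[87.6,[-39,16,0],[0,0,0]]]' 25
python3 -m pendant '[[87.6,[-39,16,0],[0,0,0]],[87.6,[-39,16,0],[0,0,0]],[87.6,[0,0,0],[0,0,-0.14]],[87.6,[0,0,0],[0,0,-0.14]],[87.6,[0,0,0],[0,0,-0.14]],[87.6,[0,0,0],[0,0,-0.14]],[87.6,[0,0,0],[0,0,0]],[87.6,[0,0,0],[0,0,0]]]'
python3 -c "
from h import *
to([.5415,-.355,.16],142)"
```

```text
t: 0.9
tcp_pos: [0.4794, -0.4078, 0.2373]
eef_rot: [-0.0, -0.172, 0.985, 0.0]
ft_force: [0.4, -0.1, -0.1]
width: 0.0876
gripper_force: 0.0
t: 1.7
tcp_pos: [0.541, -0.3528, 0.2373]
eef_rot: [-0.0, -0.435, 0.9, 0.0]
ft_force: [-0.7, 0.8, 0.4]
width: 0.0876
gripper_force: 0.0
t 1.7 tcp [ 0.541  -0.3528  0.2373] yaw 141.6 shift [ 1.4 -1.9 77.2] wz -0.007 tilt [-0.0005  0.0003] q6 -0.39 w 0.0876 gf 0.0 F [-0.7  0.8  0.4]
```

```bash

python3 -m pendant '[[87.6,[1.4,-1.9,30],[0,0,-0.007]],[87.6,[0,0,30],[0,0,0]],[87.6,[0,0,30],[0,0,0]],[87.6,[0,0,30],[0,0,0]],[87.6,[0,0,25],[0,0,0]],[87.6,[0,0,24],[0,0,0]],[87.6,[0,0,20],[0,0,0]],[87.6,[0,0,0],[0,0,0]]]'
python3 -c "
from h import *
to([.5415,-.355,.048],142);snap('scene','s1.png')"
python3 -m pendant '[[70,[0,0,0],[0,0,0]],[66,[0,0,0],[0,0,0]],[64,[0,0,0],[0,0,0]],[62,[0,0,0],[0,0,0]],[58,[0,0,0],[0,0,0]],[54,[0,0,0],[0,0,0]],[50,[0,0,0],[0,0,0]],[50,[0,0,0],[0,0,0]]]' 25
python3 -c "
from h import *
to([.5415,-.355,.15],142)"
```

```text
t: 2.5
tcp_pos: [0.5396, -0.3544, 0.0454]
eef_rot: [-0.002, -0.439, 0.899, 0.002]
ft_force: [-0.2, 0.1, -1.1]
width: 0.0874
gripper_force: 0.0
t 2.5 tcp [ 0.5396 -0.3544  0.0454] yaw 142.02 shift [-0.7 -1.8 -2.6] wz 0.0 tilt [-0.0052  0.0021] q6 -0.38 w 0.0874 gf 0.0 F [-0.2  0.1 -1.1]
t: 3.35
tcp_pos: [0.5415, -0.3549, 0.0491]
eef_rot: [-0.0, -0.44, 0.898, 0.0]
ft_force: [-2.5, 3.2, 6.0]
width: 0.0603
gripper_force: 25.0
t 3.35 tcp [ 0.5415 -0.3549  0.0491] yaw 142.24 shift [ 1.000e-01 -1.000e-01 -1.009e+02] wz 0.004 tilt [-0.0004  0.0002] q6 -0.38 w 0.0603 gf 25.0 F [-2.5  3.2  6. ]
```

```bash

python3 -m pendant '[[50,[0,0,-15],[0,0,0]],[50,[0,0,-20],[0,0,0]],[50,[0,0,-25],[0,0,0]],[50,[0,0,-25],[0,0,0]],[50,[0,0,-25],[0,0,0]],[50,[0,0,-20],[0,0,0]],[50,[0,0,-10],[0,0,0]],[50,[0,0,0],[0,0,0]]]'
python3 -c "
from h import *
to([.4736,.0254,.188],175.1)"
```

```text
t: 4.15
tcp_pos: [0.5423, -0.3554, 0.1901]
eef_rot: [0.001, -0.44, 0.898, -0.001]
ft_force: [0.6, -0.7, -4.3]
width: 0.0603
gripper_force: 25.0
t 4.15 tcp [ 0.5423 -0.3554  0.1901] yaw 142.24 shift [-258.9  287.5    1.7] wz -0.574 tilt [ 0.0024 -0.0007] q6 -0.38 w 0.0603 gf 25.0 F [ 0.6 -0.7 -4.3]
```

```bash

python3 -m pendant '[[50,[-12,13,0],[0,0,0]],[50,[-22,24,0],[0,0,0]],[50,[-25,28,0],[0,0,0]],[50,[-25,28,0],[0,0,0]],[50,[-25,28,0],[0,0,0]],[50,[-25,28,0],[0,0,0]],[50,[-25,28,0],[0,0,0]],[50,[-25,28,0],[0,0,0]]]'
python3 -m pendant '[[50,[-25,28,0],[0,0,0]],[50,[-25,28,0],[0,0,0]],[50,[-22,24,0],[0,0,0]],[50,[0,0,0],[0,0,-0.1]],[50,[0,0,0],[0,0,-0.14]],[50,[0,0,0],[0,0,-0.14]],[50,[0,0,0],[0,0,-0.14]],[50,[0,0,0],[0,0,-0.05]]]'
python3 -m pendant '[[50,[0,0,10],[0,0,0]],[50,[0,0,20],[0,0,0]],[50,[0,0,20],[0,0,0]],[50,[0,0,18],[0,0,0]],[50,[0,0,10],[0,0,0]],[50,[0,0,5],[0,0,0]],[50,[0,0,0],[0,0,0]],[50,[0,0,0],[0,0,0]]]'
python3 -c "
from h import *
to([.4736,.0254,.0575],175.1)
a=snap('scene','s2.png')[...,::-1];b=snap('top','t2.png')[...,::-1]
cv2.imwrite('pics/crop2.png',np.hstack([cv2.resize(a[200:280,225:335],(440,320),interpolation=cv2.INTER_CUBIC),cv2.resize(b[205:285,245:325],(320,320),interpolation=cv2.INTER_CUBIC)]))"
```

```text
t: 4.95
tcp_pos: [0.4906, -0.0824, 0.1872]
eef_rot: [-0.001, -0.44, 0.898, 0.001]
ft_force: [0.4, 0.5, -4.8]
width: 0.0599
gripper_force: 25.0
t: 5.75
tcp_pos: [0.4718, 0.0219, 0.1872]
eef_rot: [-0.001, -0.677, 0.736, 0.001]
ft_force: [-0.4, -0.5, -4.7]
width: 0.06
gripper_force: 25.0
t: 6.55
tcp_pos: [0.4735, 0.0219, 0.106]
eef_rot: [0.0, -0.675, 0.738, -0.0]
ft_force: [-0.7, 0.2, -4.8]
width: 0.0594
gripper_force: 25.0
t 6.55 tcp [0.4735 0.0219 0.106 ] yaw 174.89 shift [-3.5  0.3 48.5] wz -0.004 tilt [0.0006 0.0001] q6 -0.55 w 0.0594 gf 25.0 F [-0.7  0.2 -4.8]
```

View pics/crop2.png

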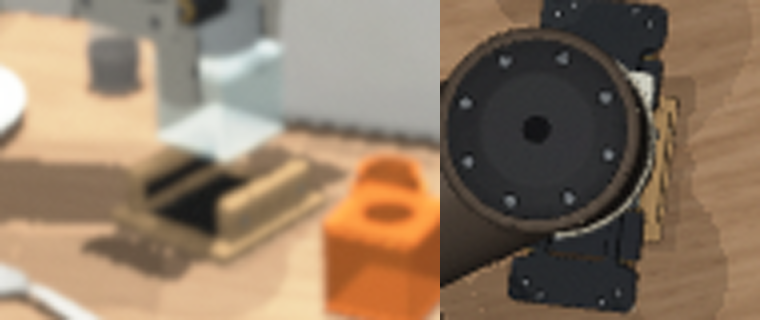

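The crop shows the jar upright over the rest. Its bottom corners are at about (158,132) left, (218,160) front and (280,125) right, and the rest's front corner is at (217,255).

```bash
python3 - <<'E'
from h import *
f=lambda p:((proj('scene',p)-[225,200]+.5)*4).round(0)
def corners(c,yaw,hx,hy,z):
    a=np.radians(yaw);R=np.array([[np.cos(a),-np.sin(a)],[np.sin(a),np.cos(a)]])
    return [f([*(np.array(c)+R@[sx*hx,sy*hy]),z]) for sx,sy in((-1,-1),(-1,1),(1,1),(1,-1))]
print('jar bottom',corners([.4735,.0219],-5,.03,.03,.057));print('jar shoulder',corners([.4735,.0219],-5,.03,.03,.119))
print('base top',corners([.4736,.0254],-5,.052,.05,.008));print('cheek R outer/inner top',corners([.4736,.0254],-5,.04,.047,.036),corners([.4736,.0254],-5,.04,.033,.036))
for d in([.01,0,0],[0,.01,0]):print(f(np.array([.4735,.0219,.057])+d)-f([.4735,.0219,.057]))
E
```

```text
jar bottom [array([229., 165.]), array([157., 140.]), array([218., 109.]), array([288., 132.])]
jar shoulder [array([225.,  75.]), array([153.,  52.]), array([214.,  22.]), array([286.,  44.])]
base top [array([228., 254.]), array([111., 211.]), array([215., 154.]), array([330., 193.])]
cheek R outer/inner top [array([236., 206.]), array([125., 167.]), array([205., 124.]), array([314., 161.])] [array([219., 200.]), array([141., 173.]), array([221., 130.]), array([298., 155.])]
[ 9. -6.]
[-13.  -4.]
```

```bash
python3 - <<'E'
import cv2
im=cv2.imread('pics/s2.png');cv2.imwrite('pics/crop3.png',cv2.resize(im[205:270,250:310],(720,780)[:2],interpolation=cv2.INTER_CUBIC)[:600])
E
```

```text
(no output)
```

View pics/crop3.png

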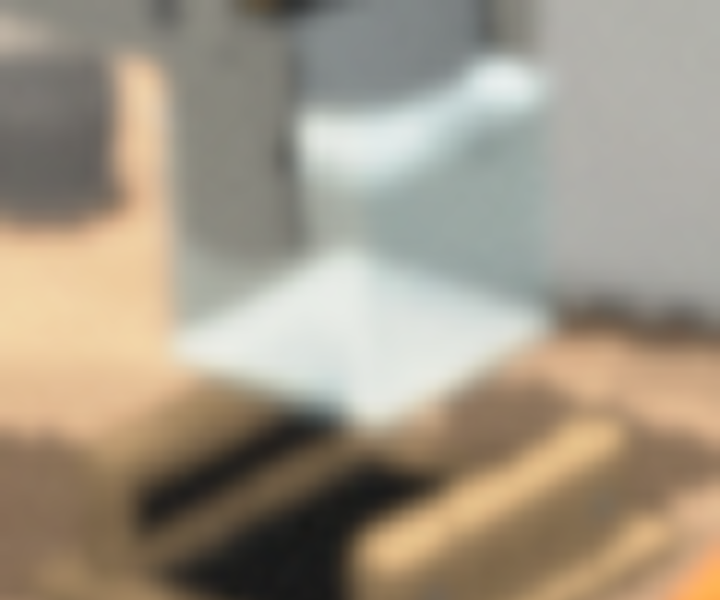

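The jar's bottom corners in this crop are at about (178,348) left, (365,425) front and (552,322) right. The jar lines up with the slot between the cheeks to within 2–3 mm.

```bash

python3 -m pendant '[[50,[-3.5,0.3,0],[0,0,-0.004]],[50,[0,0,5],[0,0,0]],[50,[0,0,5],[0,0,0]],[50,[0,0,5],[0,0,0]],[50,[0,0,4],[0,0,0]],[50,[0,0,4],[0,0,0]],[50,[0,0,4],[0,0,0]],[50,[0,0,0],[0,0,0]]]'
python3 -c "
from h import *
to([.4736,.0254,.0575],175.1)
b=snap('scene','s3.png')
im=cv2.imread('pics/s3.png');cv2.imwrite('pics/crop4.png',cv2.resize(im[215:270,250:310],(600,550),interpolation=cv2.INTER_CUBIC))"
```

```text
t: 7.45
tcp_pos: [0.4728, 0.0251, 0.0779]
eef_rot: [-0.001, -0.676, 0.737, 0.0]
ft_force: [-0.2, -0.5, -4.6]
width: 0.0599
gripper_force: 25.0
t 7.45 tcp [0.4728 0.0251 0.0779] yaw 175.12 shift [-0.4 -0.8 20.4] wz 0.0 tilt [-0.0011 -0.0004] q6 -0.56 w 0.0599 gf 25.0 F [-0.2 -0.5 -4.6]
```

View pics/crop4.png

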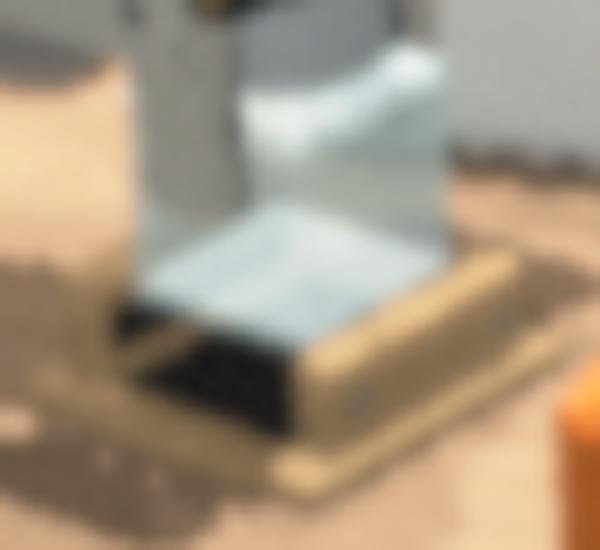

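The jar's base is now between the cheeks, with its near edge at about (300,345) just inside the right cheek, and no contact force. I continue down.

```bash

python3 -m pendant '[[50,[0,0,4],[0,0,0]],[50,[0,0,4],[0,0,0]],[50,[0,0,4],[0,0,0]],[50,[0,0,4],[0,0,0]],[50,[0,0,2],[0,0,0]],[50,[0,0,1],[0,0,0]],[50,[0,0,0],[0,0,0]],[50,[0,0,0],[0,0,0]]]'
python3 -c "
from h import *
to([.4736,.0254,.0575],175.1)"
```

```text
t: 8.3
tcp_pos: [0.4733, 0.0254, 0.0597]
eef_rot: [0.0, -0.676, 0.736, -0.0]
ft_force: [-0.6, -2.0, -4.7]
width: 0.0596
gripper_force: 25.0
t 8.3 tcp [0.4733 0.0254 0.0597] yaw 175.13 shift [-0.1 -0.3  2.2] wz 0.001 tilt [0.0002 0.0001] q6 -0.56 w 0.0596 gf 25.0 F [-0.6 -2.  -4.7]
```

```bash

python3 -m pendant '[[50,[0,0,1],[0,0,0]],[50,[0,0,1],[0,0,0]],[50,[0,0,1],[0,0,0]],[50,[0,0,0],[0,0,0]],[50,[0,0,0],[0,0,0]],[50,[0,0,0],[0,0,0]],[50,[0,0,0],[0,0,0]],[50,[0,0,0],[0,0,0]]]'
python3 -c "
from h import *
to([.4736,.0254,.0575],175.1)"
```

```text
t: 9.1
tcp_pos: [0.4733, 0.0253, 0.057]
eef_rot: [0.0, -0.676, 0.736, -0.0]
ft_force: [-3.0, 0.5, 6.4]
width: 0.0603
gripper_force: 25.0
t 9.1 tcp [0.4733 0.0253 0.057 ] yaw 175.14 shift [-0.1 -0.3 -0.5] wz 0.001 tilt [0.0003 0.    ] q6 -0.56 w 0.0603 gf 25.0 F [-3.   0.5  6.4]
```

```bash

python3 -m pendant '[[87.6,[0,0,0],[0,0,0]],[87.6,[0,0,0],[0,0,0]],[87.6,[0,0,0],[0,0,0]],[87.6,[0,0,0],[0,0,0]],[87.6,[0,0,0],[0,0,0]],[87.6,[0,0,0],[0,0,0]],[87.6,[0,0,0],[0,0,0]],[87.6,[0,0,0],[0,0,0]]]'
python3 -m pendant '[[87.6,[0,0,-8],[0,0,0]],[87.6,[0,0,-12],[0,0,0]],[87.6,[0,0,-10],[0,0,0]],[87.6,[0,0,-3],[0,0,0]],[87.6,[0,0,0],[0,0,0.14]],[87.6,[0,0,0],[0,0,0.14]],[87.6,[0,0,0],[0,0,0.14]],[87.6,[0,0,0],[0,0,0.14]]]'
python3 -m pendant '[[87.6,[0,0,0],[0,0,0.14]],[87.6,[0,0,0],[0,0,0.14]],[87.6,[0,0,0],[0,0,0.14]],[87.6,[0,0,0],[0,0,0.14]],[87.6,[0,0,0],[0,0,0.14]],[87.6,[0,0,0],[0,0,0.14]],[87.6,[0,0,0],[0,0,0]],[87.6,[0,0,0],[0,0,0]]]'
python3 -c "
from h import *
to([.4733,.0254,.087],90);snap('scene','s5.png')
im=cv2.imread('pics/s5.png');cv2.imwrite('pics/crop5.png',cv2.resize(im[195:270,240:320],(640,600),interpolation=cv2.INTER_CUBIC))"
```

```text
t: 9.9
tcp_pos: [0.4732, 0.0253, 0.0565]
eef_rot: [-0.0, -0.676, 0.736, -0.0]
ft_force: [0.6, -0.2, 1.2]
width: 0.0874
gripper_force: 0.0
t: 10.7
tcp_pos: [0.4731, 0.0253, 0.0896]
eef_rot: [0.0, -0.444, 0.896, 0.0]
ft_force: [-0.2, -0.9, -0.1]
width: 0.0876
gripper_force: 0.0
t: 11.5
tcp_pos: [0.4731, 0.0253, 0.0896]
eef_rot: [0.0, -0.045, 0.999, 0.0]
ft_force: [0.1, 0.6, 0.1]
width: 0.0876
gripper_force: 0.0
t 11.5 tcp [0.4731 0.0253 0.0896] yaw 95.15 shift [-0.2  0.1  2.6] wz 0.09 tilt [0.     0.0001] q6 -1.95 w 0.0876 gf 0.0 F [0.1 0.6 0.1]
```

View pics/crop5.png

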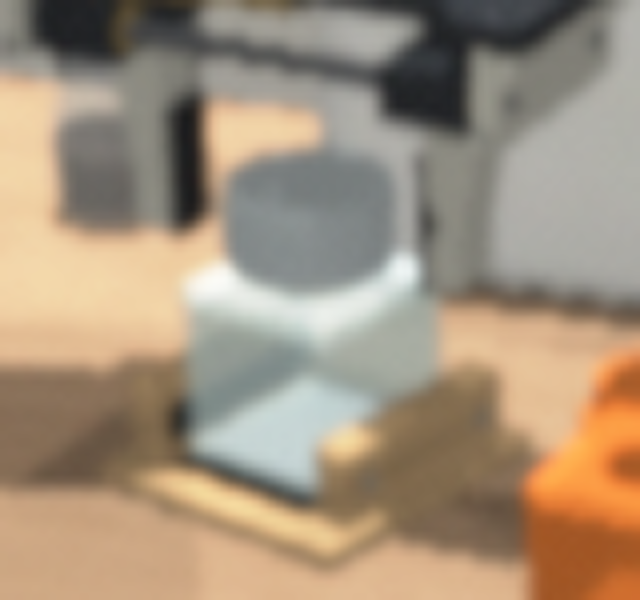

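The jar stands upright in the rest between the cheeks with its base at about (320,440). The lid at (310,220) is between the open fingers. I grip it and unscrew.

```bash

python3 -m pendant '[[70,[0,0,1.5],[0,0,0]],[62,[0,0,0],[0,0,0]],[58,[0,0,0],[0,0,0]],[56,[0,0,0],[0,0,0]],[53,[0,0,0],[0,0,0]],[48,[0,0,0],[0,0,0]],[45,[0,0,0],[0,0,0]],[45,[0,0,0],[0,0,0]]]' 35
python3 -m pendant '[[45,[0,0,0],[0,0,-0.1]],[45,[0,0,0],[0,0,-0.1]],[45,[0,0,0],[0,0,-0.1]],[45,[0,0,0],[0,0,-0.1]],[45,[0,0,0],[0,0,-0.1]],[45,[0,0,0],[0,0,-0.1]],[45,[0,0,0],[0,0,-0.1]],[45,[0,0,0],[0,0,-0.1]]]'
python3 -c "
from h import *
to([.4733,.0254,.087],90);print(arm.get_obs()['ft_torque'])"
```

```text
t: 12.35
tcp_pos: [0.4734, 0.0255, 0.0882]
eef_rot: [0.0, -0.043, 0.999, 0.0]
ft_force: [-0.5, 2.7, 0.1]
width: 0.0548
gripper_force: 35.0
t: 13.15
tcp_pos: [0.4742, 0.0251, 0.0892]
eef_rot: [0.001, -0.431, 0.902, -0.001]
ft_force: [-0.6, -0.5, 9.8]
width: 0.055
gripper_force: 35.0
t 13.15 tcp [0.4742 0.0251 0.0892] yaw 141.03 shift [0.3 0.9 2.2] wz 0.891 tilt [ 0.002  -0.0004] q6 -1.15 w 0.055 gf 35.0 F [-0.6 -0.5  9.8]
[-0.31884586  0.0771838  -0.08223707]
```

```bash

python3 -m pendant '[[45,[0,0,-1],[0,0,-0.1]],[45,[0,0,-1],[0,0,-0.1]],[45,[0,0,0],[0,0,-0.1]],[45,[0,0,0],[0,0,-0.1]],[45,[0,0,0],[0,0,-0.1]],[45,[0,0,0],[0,0,-0.1]],[45,[0,0,0],[0,0,-0.1]],[45,[0,0,0],[0,0,-0.1]]]'
python3 -m pendant '[[45,[0,0,0],[0,0,-0.1]],[45,[0,0,0],[0,0,-0.1]],[45,[0,0,0],[0,0,-0.1]],[45,[0,0,0],[0,0,-0.1]],[45,[0,0,0],[0,0,-0.1]],[45,[0,0,0],[0,0,-0.1]],[45,[0,0,0],[0,0,-0.1]],[45,[0,0,0],[0,0,-0.1]]]'
python3 -c "
from h import *
to([.4733,.0254,.087],90);print(arm.get_obs()['ft_torque'])"
```

```text
t: 13.95
tcp_pos: [0.4734, 0.0254, 0.0901]
eef_rot: [-0.0, 0.748, -0.664, 0.0]
ft_force: [0.4, 2.5, 0.1]
width: 0.0545
gripper_force: 35.0
t: 14.75
tcp_pos: [0.4736, 0.0257, 0.0903]
eef_rot: [-0.001, 0.947, -0.32, 0.0]
ft_force: [-1.2, 5.7, 3.7]
width: 0.0547
gripper_force: 35.0
t 14.75 tcp [0.4736 0.0257 0.0903] yaw -127.35 shift [-0.   0.5  3.3] wz -0.652 tilt [0.0009 0.0008] q6 0.45 w 0.0547 gf 35.0 F [-1.2  5.7  3.7]
[ 2.27238073  0.71429066 -0.13926957]
```

```bash

python3 -m pendant '[[45,[0,0,-1],[0,0,0]],[45,[0,0,-2],[0,0,0]],[45,[0,0,-2],[0,0,0]],[45,[0,0,-2],[0,0,0]],[45,[0,0,-2],[0,0,0]],[45,[0,0,0],[0,0,0]],[45,[0,0,0],[0,0,0]],[45,[0,0,0],[0,0,0]]]'
python3 -c "
from h import *
to([.4733,.0254,.087],90);print(arm.get_obs()['ft_torque']);snap('scene','s6.png')"
```

```text
t: 15.55
tcp_pos: [0.4731, 0.0253, 0.0991]
eef_rot: [-0.0, 0.947, -0.322, -0.0]
ft_force: [-2.7, 1.1, 0.2]
width: 0.0548
gripper_force: 35.0
t 15.55 tcp [0.4731 0.0253 0.0991] yaw -127.58 shift [ 0.1 -0.2 12.1] wz -0.656 tilt [-0.0001  0.    ] q6 0.44 w 0.0548 gf 35.0 F [-2.7  1.1  0.2]
[0.63163009 0.88021935 0.03195634]
```

```bash

python3 -m pendant '[[45,[0,0,-4],[0,0,0]],[45,[0,0,-6],[0,0,0]],[45,[0,0,-8],[0,0,0]],[45,[0,0,-10],[0,0,0]],[45,[0,0,-12],[0,0,0]],[45,[0,0,-10],[0,0,0]],[45,[0,0,0],[0,0,0]],[45,[0,0,0],[0,0,0]]]'
python3 -c "
from h import *
to([.463,.3056,.16],90);snap('scene','s7.png')
im=cv2.imread('pics/s7.png');cv2.imwrite('pics/crop7.png',cv2.resize(im[180:270,160:320],(800,450),interpolation=cv2.INTER_CUBIC))"
```

```text
t: 16.4
tcp_pos: [0.4732, 0.0254, 0.1493]
eef_rot: [-0.0, 0.947, -0.322, 0.0]
ft_force: [-0.1, -0.2, -0.5]
width: 0.0551
gripper_force: 35.0
t 16.4 tcp [0.4732 0.0254 0.1493] yaw -127.58 shift [-179.  -215.9  -10.5] wz -0.656 tilt [0.0008 0.0005] q6 0.44 w 0.0551 gf 35.0 F [-0.1 -0.2 -0.5]
```

View pics/crop7.png

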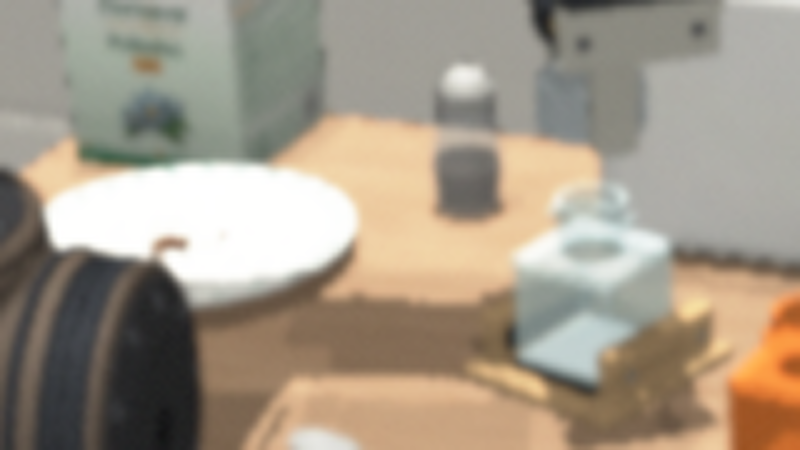

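The lid is off and held in the fingers at about (560,100). The open jar stands in the rest at (590,300), and the plate is at (200,230). I carry the lid over, turning the gripper clear of the tissue box and salt shaker.

```bash

python3 -m pendant '[[45,[-8,-10,-10],[0,0,0]],[45,[-16,-19,0],[0,0,0]],[45,[-20,-24,0],[0,0,0]],[45,[-20,-24,0],[0,0,0]],[45,[-20,-24,0],[0,0,0]],[45,[-20,-24,0],[0,0,0]],[45,[-20,-24,0],[0,0,0]],[45,[-20,-24,0],[0,0,0]]]'
python3 -m pendant '[[45,[-20,-24,0],[0,0,0]],[45,[-15,-19,0],[0,0,0]],[45,[0,0,0],[0,0,0.08]],[45,[0,0,0],[0,0,0.14]],[45,[0,0,0],[0,0,0.14]],[45,[0,0,0],[0,0,0.14]],[45,[0,0,0],[0,0,0.14]],[45,[0,0,0],[0,0,0.14]]]'
python3 -m pendant '[[45,[0,0,0],[0,0,0.14]],[45,[0,0,0],[0,0,0.14]],[45,[0,0,0],[0,0,0.14]],[45,[0,0,0],[0,0,0.14]],[45,[0,0,0],[0,0,0.1]],[45,[0,0,0],[0,0,0]],[45,[0,0,0],[0,0,0]],[45,[0,0,0],[0,0,0]]]'
python3 -c "
from h import *
to([.463,.3056,.024],150);a=snap('scene','s8.png')[...,::-1];b=snap('top','t8.png')[...,::-1]
cv2.imwrite('pics/crop8.png',np.hstack([cv2.resize(a[140:260,160:260],(400,480),interpolation=cv2.INTER_CUBIC),cv2.resize(b[180:300,110:210],(400,480),interpolation=cv2.INTER_CUBIC)]))"
```

```text
t: 17.25
tcp_pos: [0.4641, 0.2521, 0.1592]
eef_rot: [0.0, 0.947, -0.322, -0.0]
ft_force: [0.8, -0.4, -0.8]
width: 0.0544
gripper_force: 35.0
t: 18.05
tcp_pos: [0.4629, 0.306, 0.159]
eef_rot: [0.0, 0.751, -0.66, 0.0]
ft_force: [-0.2, -0.8, -0.5]
width: 0.0549
gripper_force: 35.0
t: 18.85
tcp_pos: [0.463, 0.3057, 0.159]
eef_rot: [-0.0, -0.5, 0.866, -0.0]
ft_force: [0.3, 0.3, 0.1]
width: 0.055
gripper_force: 35.0
t 18.85 tcp [0.463  0.3057 0.159 ] yaw 150.05 shift [ 1.00e-01 -1.00e-01  1.35e+02] wz 0.001 tilt [-0.0001 -0.0002] q6 -1.46 w 0.055 gf 35.0 F [0.3 0.3 0.1]
```

View pics/crop8.png

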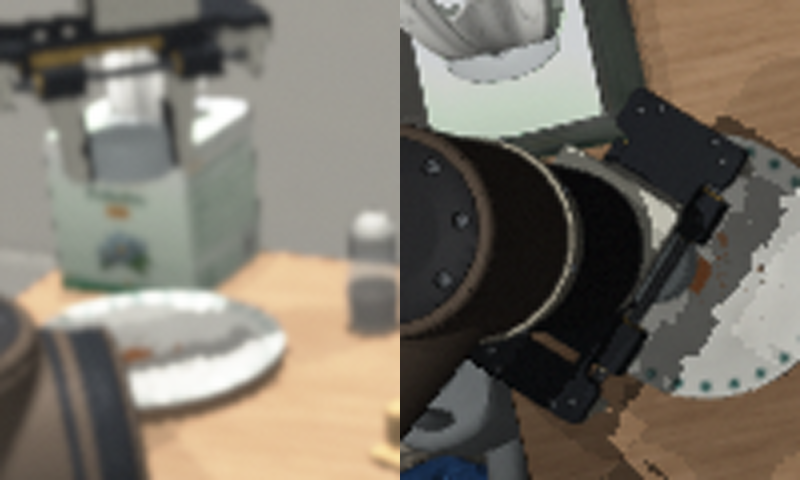

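The lid is held level at about (130,145) in the left half, above the plate at (165,345). The gripper is clear of the tissue box and shaker. I lower it.

```bash

python3 -m pendant '[[45,[0,0,12],[0,0,0]],[45,[0,0,24],[0,0,0]],[45,[0,0,26],[0,0,0]],[45,[0,0,24],[0,0,0]],[45,[0,0,20],[0,0,0]],[45,[0,0,12],[0,0,0]],[45,[0,0,7],[0,0,0]],[45,[0,0,0],[0,0,0]]]'
python3 -m pendant '[[45,[0,0,2],[0,0,0]],[45,[0,0,2],[0,0,0]],[45,[0,0,2],[0,0,0]],[45,[0,0,2],[0,0,0]],[45,[0,0,1],[0,0,0]],[45,[0,0,1],[0,0,0]],[45,[0,0,0],[0,0,0]],[45,[0,0,0],[0,0,0]]]'
python3 -c "
from h import *
to([.463,.3056,.02],150)"
```

```text
t: 19.75
tcp_pos: [0.4628, 0.3053, 0.0332]
eef_rot: [-0.001, -0.499, 0.866, -0.0]
ft_force: [0.0, -0.3, -0.0]
width: 0.0551
gripper_force: 35.0
t: 20.55
tcp_pos: [0.463, 0.3057, 0.0241]
eef_rot: [-0.0, -0.499, 0.866, -0.0]
ft_force: [-0.1, -0.3, -1.1]
width: 0.0545
gripper_force: 35.0
t 20.55 tcp [0.463  0.3057 0.0241] yaw 149.92 shift [ 0.1 -0.   4.1] wz -0.001 tilt [ 0. -0.] q6 -1.46 w 0.0545 gf 35.0 F [-0.1 -0.3 -1.1]
```

```bash

python3 -m pendant '[[45,[0,0,1],[0,0,0]],[45,[0,0,1],[0,0,0]],[45,[0,0,0.5],[0,0,0]],[45,[0,0,0.5],[0,0,0]],[45,[0,0,0],[0,0,0]],[45,[0,0,0],[0,0,0]],[45,[0,0,0],[0,0,0]],[45,[0,0,0],[0,0,0]]]'
python3 -c "
from h import *
to([.463,.3056,.02],150)"
```

```text
t: 21.35
tcp_pos: [0.463, 0.3057, 0.0211]
eef_rot: [0.0, -0.499, 0.866, 0.0]
ft_force: [-0.5, -0.3, -0.8]
width: 0.0546
gripper_force: 35.0
t 21.35 tcp [0.463  0.3057 0.0211] yaw 149.92 shift [ 0.1 -0.   1.1] wz -0.001 tilt [0.0001 0.0001] q6 -1.46 w 0.0546 gf 35.0 F [-0.5 -0.3 -0.8]
```

```bash

python3 -m pendant '[[45,[0,0,0.5],[0,0,0]],[45,[0,0,0.5],[0,0,0]],[45,[0,0,0],[0,0,0]],[45,[0,0,0.5],[0,0,0]],[45,[0,0,0],[0,0,0]],[45,[0,0,0],[0,0,0]],[45,[0,0,0],[0,0,0]],[45,[0,0,0],[0,0,0]]]'
python3 -c "
from h import *
to([.463,.3056,.02],150)"
```

```text
t: 22.15
tcp_pos: [0.463, 0.3056, 0.0196]
eef_rot: [-0.0, -0.499, 0.866, 0.0]
ft_force: [-0.2, 0.5, -0.8]
width: 0.055
gripper_force: 35.1
t 22.15 tcp [0.463  0.3056 0.0196] yaw 149.92 shift [ 0.  -0.  -0.4] wz -0.001 tilt [-0.  0.] q6 -1.46 w 0.055 gf 35.1 F [-0.2  0.5 -0.8]
```

```bash

python3 -m pendant '[[45,[0,0,0.5],[0,0,0]],[45,[0,0,0],[0,0,0]],[45,[0,0,0.5],[0,0,0]],[45,[0,0,0],[0,0,0]],[45,[0,0,0],[0,0,0]],[45,[0,0,0],[0,0,0]],[45,[0,0,0],[0,0,0]],[45,[0,0,0],[0,0,0]]]'
python3 -c "
from h import *
to([.463,.3056,.02],150)"
```

```text
t: 22.95
tcp_pos: [0.4631, 0.3057, 0.0195]
eef_rot: [0.0, -0.5, 0.866, -0.0]
ft_force: [-3.6, -1.3, 9.9]
width: 0.0547
gripper_force: 40.4
t 22.95 tcp [0.4631 0.3057 0.0195] yaw 149.93 shift [ 0.1  0.  -0.5] wz -0.001 tilt [0.0004 0.0002] q6 -1.46 w 0.0547 gf 40.4 F [-3.6 -1.3  9.9]
```

```bash

python3 -m pendant '[[45,[0,0,-0.5],[0,0,0]],[45,[0,0,-0.3],[0,0,0]],[54,[0,0,0],[0,0,0]],[58,[0,0,0],[0,0,0]],[62,[0,0,0],[0,0,0]],[65,[0,0,0],[0,0,0]],[67,[0,0,0],[0,0,0]],[67,[0,0,0],[0,0,0]]]'
python3 -m pendant '[[67,[0,0,-4],[0,0,0]],[67,[0,0,-8],[0,0,0]],[67,[0,0,-15],[0,0,0]],[67,[0,0,-25],[0,0,0]],[67,[0,0,-40],[0,0,0]],[67,[0,0,-40],[0,0,0]],[67,[0,0,0],[0,0,0]],[67,[0,0,0],[0,0,0]]]'
python3 -c "
from h import *
to([.463,.3056,.02],150);a=snap('scene','s9.png')[...,::-1]
cv2.imwrite('pics/crop9.png',cv2.resize(a[190:280,160:310],(750,450),interpolation=cv2.INTER_CUBIC))"
```

```text
t: 23.75
tcp_pos: [0.4633, 0.306, 0.0195]
eef_rot: [0.0, -0.499, 0.866, 0.0]
ft_force: [0.1, 0.2, 5.0]
width: 0.0669
gripper_force: 2.3
t: 24.55
tcp_pos: [0.463, 0.3059, 0.1527]
eef_rot: [0.001, -0.499, 0.866, 0.001]
ft_force: [0.1, -0.2, -0.9]
width: 0.067
gripper_force: 0.0
t 24.55 tcp [0.463  0.3059 0.1527] yaw 149.91 shift [ 6.000e-01 -1.000e-01  1.327e+02] wz -0.002 tilt [0.0012 0.0022] q6 -1.46 w 0.067 gf 0.0 F [ 0.1 -0.2 -0.9]
```

View pics/crop9.png

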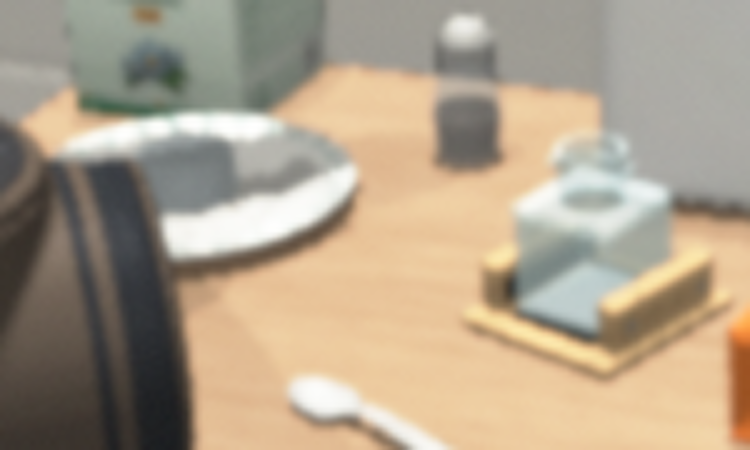

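The lid lies upright in the middle of the plate at about (190,175), and the open jar stands in the rest at (590,260).

```bash
python3 -c "
from workcell import arm
print(arm.sign_off())"
```

```text
the job is handed in; nothing more can be done
None
```

The job is handed in, with no verdict returned: the last picture shows the lid right way up in the middle of the plate and the open jar standing in the rest, after about 25 s of the 64 s allowed.

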